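# Park a ground glass core in the drain rack

## Robot

A 7-joint arm with a two-finger parallel gripper is mounted at the origin on a cart in front of the work surface, level with it; the furniture and walls round the work are solid. World frame = base frame: x ahead of the robot, y to its left, z up, the work surface at z = 0. Lengths are in m, angles in rad, forces in N, time in s.
With the tool pointing down it reaches from about 0.425 to 0.825 m from the base axis. Payload 3.6 kg.
Tool frame: the origin (TCP) lies midway between the tips of the shut fingers; the grasp point (between the pads) lies 19 mm behind it; z points along the fingers, y is the line along which they close (so a half turn about z gives the same grasp; the last joint's range is limited). The gripper opens to 93 mm and grips with 3 to 60 N. Pads are 15 mm wide; open, the fingers measure 128 mm over their backs; the gripper's body (75 mm by 188 mm) begins 65 mm behind the grasp point.
Start: joints at [-0.026, 0.615, -0.013, 1.423, 0.008, 1.103, -0.04], TCP at [0.65, 0, 0.219] pointing down, gripper open.
Joint ranges: [-3.12, 3.12], [-0.3, 2.06], [-1.34, 1.32], [0.26, 2.42], [-1.36, 4.5], [0.01, 1.98], [-2.84, 2.84]. Speed limits (rad/s): [2.79, 2.79, 3.14, 3.14, 3.14, 3.14, 3.14].

## Interface

Orientations are given as a rotation vector (axis times angle).
In Python, from rig import ctrl gives the robot as it stands.
- The arm moves only by the tool step_arm, never from a script. Its argument "rows" is a list of rows, each an object with "xyz": the shift along the world's x, y, z in m, a list of three; "twist": the turn about the world's z in degrees; "claw": the finger opening in m, from 0 to 0.093. A call has 1 to 10 rows; each row is the pose to reach, as a shift and turn from the pose commanded when the call began; what a row does not reach only later rows make up. A row lasts 1/8 s, in which the tool goes at most 62.5 mm and 10.7 degrees, less where a joint would pass 70% of its speed; a pose out of reach is approached as far as the arm can. A call with a gripper value outside its range is refused whole. The fingers move at their own pace and stop on an object; "newtons" is the grip in N (left out, the last holds). Time passes only in rows, so rows that repeat a pose let the fingers close. It gives the time, the measured TCP pose, the force, the opening and the grip force at its end, in the units of the state.
- ctrl.get_obs(): the state, without advancing time (a new reading comes with each control period).
- ctrl.read_camera(name): name is "scene" or "side" or "wrist"; returns (picture, depth): 384x512x3 uint8, red, green, blue; 384x512 float32, m along the optical axis (not along the pixel's ray), 0 where there is no reading.
- ctrl.camera_params(name): a dict with "mtx" (3x3 intrinsics, pixels), "dist" ([k1, k2, p1, p2, k3] as OpenCV has them; the pictures are not rectified), "position" and "attitude" of the camera in the world; the wrist camera has in their place "T_tool_cam" (4x4, takes a point from camera to tool coordinates, whose origin is the TCP and whose axes are the flange's). Camera axes: x right, y down, z forward; pixel columns grow to the right and rows downward; lengths in m; the calibration is good to about 2 mm. A picture is of the moment at which its call begins: read the wrist's pose just before it. camera_params takes no time and is no camera call.
- ctrl.finish_job(): hands the job in; it is judged then, once.
Trained networks look in the newest picture that a camera, given by its name, has taken for a name from the list of things; names that differ only in an ending like _2 or _b are one class to them, and where a whole thing is asked for, a point or a joint stands for the part that bears it (a point fixed in the world has none). Each returns a list of dicts, best first, with "score" (0 to 1); they miss things now and then, are a little off and sometimes report something else, mostly with a low value. They report only what shows in the picture. A call takes as long as a camera call. They do not tell look-alikes from the thing itself.
- ctrl.boxes_of(camera, label): "position" ([x, y, z] in m, in world coordinates, good to about 4 mm: the middle of the surface that is visible of it).
- ctrl.place_of(camera, label): "position" ([x, y, z] in m, in world coordinates, good to about 4 mm: a listed point, or the origin of a listed thing).
The state is a dict: "t": time; "q": joint angles; "joint_vel": joint speeds; "joint_torque": joint torques, N m; "eef_pos": TCP position; "orientation": TCP orientation; "contact_force": force on the tool from outside, world axes, zero at the start; "torque": the same for the moment, N m; "gripper_width": finger opening in m; "gripper_force": force on a finger pad.
Only numpy, scipy, OpenCV 4.12 (cv2) and the standard library are available. Lean on these libraries where they do the work, as an engineer would, in place of code of your own. Each camera call takes 0.05 s, during which the arm holds its last target. There are 200 camera calls.

## Task

The amber glass core has been ground and rinsed and is to drain at the top of its lane: push it up the sloping gutter with the fingertips, right up to the rubber stop, so that the brass dog in the floor springs up behind it and it cannot roll back when you take the hand away. Only roll it along, never pinching or lifting it, and keep it under control: do not flick it or let it run away down the slope. The green core is not ground yet: leave it at the foot of its own lane, and do not shift the other things on the bench.

Things in the scene. Friction and masses are not known exactly. Their poses are not given: they have to be found in the camera images.
- drain_rack: fixed drain rack of bare steel on dark legs: two open gutters (lanes) side by side, sloping up at 0.14 rad. Origin on the bench under the middle wall; x level along the lanes, uphill; y to the left looking uphill; z up. Lane floors rise from z = 34 mm at the lip (x = -140) to 70 mm at the rubber stop (x = +117). A grey drip pan 16 mm high lies below the foot, x = -192 to -132 mm
- tray: the rack's sloping tray. Origin at floor level, at the lip's inner face, midway between the lanes; x up the slope, y across to the left, z square to the floor. Lane centres y = +35 and -35 mm, each 66 mm wide inside; walls 4 mm thick, 27 to 29 mm high; lip 4 mm thick, 8 mm high; rubber stop face x = 260 mm, head plate 43 mm high. Parked core: centre x = 231 to 234, z = 26 mm
- core_amber: solid amber glass cylinder, 52 mm diameter, 60 mm long, about 0.32 kg, wet and slippery, rolls freely. Origin at its centre, own y along its axis, level across the lane. Starts at the foot of either lane on the low lip, centre 19 mm up the lane and 26 mm off its floor, so a fingertip just outside the lip can touch it above the lip. Rolling it 214 mm uphill parks it: 1 to 3 N
- core_green: the same sort of cylinder in green glass (52 mm diameter, 60 mm long), at the foot of the other lane; to be left alone. Origin at its centre
- park_left (a point): centre of a core parked at the top of the left lane (rack y = +35 mm), between dog and rubber stop, 26 mm from the lane floor; about 1.5 mm of play along the lane either way
- park_right (a point): centre of a core parked at the top of the right lane (rack y = -35 mm); as park_left
- dog_left (a joint): brass dog of the left lane: sprung tongue 20 mm wide in mid-floor, hinged at its downhill end. 0 = up, tip 12 mm above the floor, 209 mm up the lane from the lip; 0.42 rad = pressed flush. A core pushed uphill rides it down; with the core at the stop it springs up behind it. Fingertips more than 14 mm above the floor pass over it
- dog_right (a joint): brass dog of the right lane; as dog_left
- glass_bowl: green blown-glass bowl, 184 mm across, 129 mm high, bystander, left of the rack. Origin at the centre of its underside
- grit_bottle: white bottle with a blue cap, 58 mm across, 104 mm high, bystander, at the back right. Origin at the centre of its underside
- calliper: steel calliper lying flat behind the rack, 59 x 242 x 6 mm, bystander. Origin at the centre of its underside
- cork_block: cork sanding block, 60 x 111 x 28 mm, bystander, at the front left. Origin at the centre of its underside
- pad_green: black hand pad with green dots, 56 x 92 x 22 mm, bystander, behind the rack. Origin at the centre of its underside
Mind the look-alikes: they are no part of the job. There is more than one size of the core_amber; the job needs the middle-sized.

How it is judged:
By the outcome, as a careful person would: the job done as asked, in the order asked, and still so for the second after the job is handed in, with the robot touching nothing.
It also fails if it takes over 40 s, if anything falls off the work surface, if the arm or the gripper's body presses on something with over 40 N, if the wrist force passes 120 N, or if a joint passes its speed limit or range.

## Working session

There is one attempt and no reset: what is moved stays moved. The work goes in short steps, Python scripts to look and compute and a tool call to move; the robot and the scene stay as the last step left them, time stands still between calls to the robot, and variables do not carry over. Pictures are saved under pics/ and viewed, at most 10 in all, crops included, and the job is handed in when it is done.

Besides the shell and the picture viewer there is one more tool, called after "Request:" in YAML: its name, and indented under it one key for each argument. step_arm: Moves the arm, as the interface text tells. Its arguments: {"type":"object","properties":{"rows":{"type":"array"},"newtons":{"type":"number"}},"required":["rows"]}

```bash
mkdir -p pics
cat > h.py <<'E'
from rig import ctrl
import numpy as np, cv2
def shot(cam,fn):
    o=ctrl.get_obs(); p,d=ctrl.read_camera(cam); cv2.imwrite(fn,p[:,:,::-1]); np.savez('/tmp/'+cam+'.npz',p=p,d=d,e=o['eef_pos'],r=o['orientation']); return p,d
E
python3 - <<'E'
from h import *
for c in ['scene','side']:
    shot(c,f'pics/{c}0.png')
    print(c,{k:np.round(v,3).tolist() for k,v in ctrl.camera_params(c).items()})
    for l in ['drain_rack','core_amber','core_green','park_left','park_right','dog_left','dog_right']:
        print(c,l,[(np.round(x['position'],3).tolist(),round(x['score'],2)) for x in ctrl.place_of(c,l)])
a=[cv2.imread(f'pics/{c}0.png') for c in ['scene','side']]
cv2.imwrite('pics/both.png',cv2.resize(np.hstack(a),(800,300)))
E
```

```text
scene {'mtx': [[422.785, 0.0, 250.85], [0.0, 422.785, 192.7], [0.0, 0.0, 1.0]], 'dist': [-0.013, 0.0, 0.0, 0.0, 0.0], 'position': [-0.317, -0.662, 0.609], 'attitude': [-1.848, 0.954, -0.576]}
scene drain_rack [([0.758, 0.151, -0.001], 0.66), ([0.538, 0.033, -0.006], 0.64)]
scene core_amber [([0.49, -0.26, 0.032], 0.82), ([0.618, -0.242, 0.016], 0.54)]
scene core_green [([0.481, -0.089, 0.062], 0.61)]
scene park_left [([0.514, 0.116, 0.09], 0.94)]
scene park_right [([0.584, 0.112, 0.093], 0.56)]Traceback (most recent call last):
  File "<stdin>", line 6, in <module>
ValueError: it knows: calliper, core_amber, core_green, cork_block, drain_rack, glass_bowl, grit_bottle, pad_green, park_left, park_right, tray
```

View pics/scene0.png

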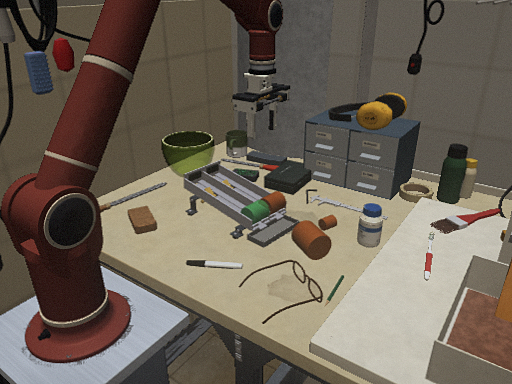

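The scene shows the rack with its uphill end pointing away to the left, green core at (257,210) and an amber at (271,203) at the lane feet. Two other ambers lie on the bench: a big one at (311,239) and a small one at (328,221). By the description I want the one in the lane, and I'll check that in a crop.

Run:
```python
from h import *
shot('side','pics/side0.png'); 
print({k:np.round(v,3).tolist() for k,v in ctrl.camera_params('side').items()})
shot('wrist','pics/wrist0.png'); print(np.round(ctrl.camera_params('wrist')['T_tool_cam'],3).tolist())
for c in ['side','wrist']:
  for l in ['drain_rack','tray','core_amber','core_green','park_left','park_right']:
    print(c,l,[(np.round(x['position'],3).tolist(),round(x['score'],2)) for x in ctrl.place_of(c,l)])
s=cv2.imread('pics/scene0.png')[150:270,170:350]
a=cv2.imread('pics/side0.png');w=cv2.imread('pics/wrist0.png')
cv2.imwrite('pics/m.png',np.vstack([cv2.resize(np.hstack([a,w]),(800,300)),cv2.resize(s,(800,300))[:, :]*1]))
cv2.imwrite('pics/crop.png',cv2.resize(s,(780,520),interpolation=cv2.INTER_CUBIC))
```

```text
{'mtx': [[436.189, 0.0, 245.978], [0.0, 436.189, 191.656], [0.0, 0.0, 1.0]], 'dist': [-0.107, 0.0, 0.0, 0.0, 0.0], 'position': [0.374, -1.134, 1.075], 'attitude': [-2.269, 0.189, -0.068]}
[[-0.001, -0.955, -0.295, 0.082], [1.0, -0.001, 0.001, 0.0], [-0.001, -0.295, 0.955, -0.168], [0.0, 0.0, 0.0, 1.0]]
side drain_rack [([0.537, 0.029, -0.001], 0.69)]
side tray [([0.516, -0.112, 0.032], 0.74), ([0.613, -0.36, 0.001], 0.31)]
side core_amber [([0.554, -0.096, 0.063], 0.86), ([0.492, -0.257, 0.035], 0.69), ([0.618, -0.242, 0.019], 0.63)]
side core_green [([0.489, -0.09, 0.063], 0.68)]
side park_left [([0.516, 0.119, 0.093], 0.65)]
side park_right [([0.578, 0.112, 0.094], 0.91)]
wrist drain_rack [([0.534, 0.027, 0.001], 0.95)]
wrist tray []
wrist core_amber [([0.618, -0.24, 0.016], 0.74), ([0.49, -0.255, 0.036], 0.58)]
wrist core_green [([0.489, -0.09, 0.061], 0.93)]
wrist park_left [([0.509, 0.12, 0.096], 0.66)]
wrist park_right [([0.579, 0.108, 0.087], 0.64)]
```

View pics/crop.png

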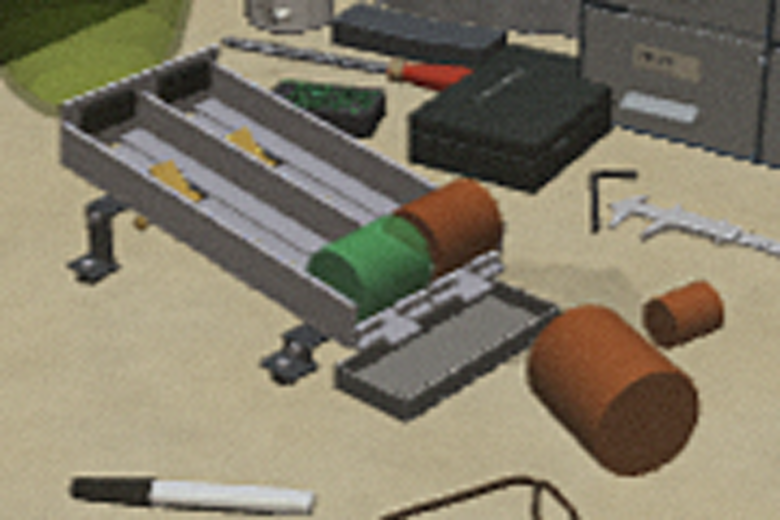

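View pics/side0.png

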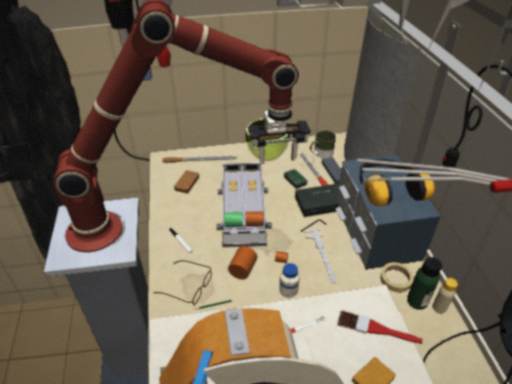

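The crop shows the middle-sized amber in the right lane at crop (450,225), beside the green. The big and small ambers lie off the rack, so the lane one is the core to push. Next I fit the rack pose.

```bash
cat > fit.py <<'E'
from h import *
from scipy.optimize import least_squares
from scipy.spatial.transform import Rotation as R
T={'drain_rack':(0,0,0),'core_amber':(-.1192,-.035,.0623),'core_green':(-.1192,.035,.0623),'park_left':(.0877,.035,.0926),'park_right':(.0877,-.035,.0926)}
obs=[('drain_rack',.538,.033),('drain_rack',.537,.029),('drain_rack',.534,.027),('core_green',.489,-.09),('core_green',.489,-.09),('core_amber',.554,-.096),
('park_left',.514,.116),('park_left',.516,.119),('park_left',.509,.12),('park_right',.584,.112),('park_right',.578,.112),('park_right',.579,.108)]
def f(p):
    c,s=np.cos(p[2]),np.sin(p[2])
    return np.ravel([(p[0]+c*T[l][0]-s*T[l][1]-x,p[1]+s*T[l][0]+c*T[l][1]-y) for l,x,y in obs])
r=least_squares(f,[.536,.03,1.45],loss='soft_l1',f_scale=.004)
P=r.x
def world(tx,tz,ty=-.035,P=P):  # tray coords -> world
    a=.14;rx=-.1385+tx*np.cos(a)-tz*np.sin(a);rz=.0345+tx*np.sin(a)+tz*np.cos(a)
    c,s=np.cos(P[2]),np.sin(P[2]);return np.array([P[0]+c*rx-s*ty,P[1]+s*rx+c*ty,rz])
if __name__=='__main__':
    print(P,np.degrees(P[2]),np.round(f(P)*1e3,1))
    o=ctrl.get_obs();print(o['t'],o['eef_pos'],R.from_rotvec(o['orientation']).as_matrix().round(3).tolist(),o['gripper_width'],o['contact_force'])
    print('core',world(.019,.026),'park',world(.2325,.026))
    # depth check (side): unproject, transform to rack coords, look at lane floors/walls profile
    d=np.load('/tmp/side.npz')['d'];q=ctrl.camera_params('side')
    v,u=np.mgrid[0:384,0:512];uv=cv2.undistortPoints(np.stack([u,v],-1).reshape(-1,1,2).astype(float),q['mtx'],q['dist'])[:,0]
    X=np.c_[uv,np.ones(len(uv))]*d.reshape(-1,1);X=R.from_rotvec(q['attitude']).apply(X)+q['position']
    X=X[d.ravel()>0];c,s=np.cos(P[2]),np.sin(P[2]);Y=X-[P[0],P[1],0];rk=np.c_[c*Y[:,0]+s*Y[:,1],-s*Y[:,0]+c*Y[:,1],Y[:,2]]
    m=(abs(rk[:,0])<.09)&(abs(rk[:,1])<.12);k=rk[m];h=k[:,2]-(.034+(k[:,0]+.14)*.1409)
    for y in np.arange(-.1,.1,.006):
        z=h[abs(k[:,1]-y)<.003]; 
        if len(z):print(round(y*1e3),np.round(np.percentile(z,[10,50,90])*1e3,0),len(z))
E
python3 fit.py
```

```text
[0.53639399 0.02727811 1.45732504] 83.49857436843087 [-1.6 -5.7 -0.6 -1.7  2.4  0.3 -0.9  2.8 -0.9  2.8  3.7  0.9 -2.5  2.4
 -4.5 -0.6  2.5 -1.6 -2.9 -1.5  3.1 -1.5  2.1  2.5]
1.0 [6.49959050e-01 1.95375284e-05 2.18640584e-01] [[-0.0, 1.0, -0.0], [1.0, 0.0, 0.0], [0.0, -0.0, -1.0]] 0.09296717662964021 [-0.22789747  0.67828615 -0.45514558]
core [ 0.55720631 -0.09920586  0.06289694] park [0.58114395 0.11084568 0.09268939]
-100 [-57. 394. 529.] 234
-94 [-57. 391. 530.] 258
-88 [-56. 383. 535.] 254
-82 [-58. 376. 535.] 243
-76 [-56. 338. 540.] 191
-70 [ 30. 482. 546.] 135
-64 [ -1. 238. 541.] 237
-58 [ -2. 279. 547.] 200
-52 [ -1. 277. 553.] 174
-46 [ -3. 293. 558.] 159
-40 [ -3. 295. 562.] 164
-34 [ -3. 294. 564.] 170
-28 [ -3. 298. 567.] 165
-22 [ -5. 295. 573.] 137
-16 [ -3. 511. 577.] 123
-10 [ -2. 525. 580.] 121
-4 [ -3. 533. 584.] 125
2 [ -0. 518. 587.] 139
8 [ -3. 522. 592.] 132
14 [ -3. 538. 593.] 125
20 [ -2. 544. 597.] 126
26 [ -4. 546. 603.] 128
32 [ -4. 548. 602.] 128
38 [ -5. 554. 605.] 122
44 [ -5. 559. 611.] 129
50 [ -5. 564. 613.] 122
56 [ -2. 556. 614.] 129
62 [ -2. 570. 620.] 131
68 [ -3. 561. 621.] 137
74 [ 11. 565. 626.] 138
80 [-61. 589. 628.] 117
86 [-62. 589. 633.] 113
92 [-63. 584. 637.] 150
98 [-63. 572. 636.] 141
```

Request:
step_arm:
  rows:
    - {"xyz": [-0.033,-0.05,0],"twist": -6.5,"claw": 0.012}
    - {"xyz": [-0.066,-0.1,0],"twist": -6.5,"claw": 0.012}
    - {"xyz": [-0.099,-0.154,0],"twist": -6.5,"claw": 0.012}
    - {"xyz": [-0.099,-0.154,-0.03],"twist": -6.5,"claw": 0.012}
    - {"xyz": [-0.099,-0.154,-0.07],"twist": -6.5,"claw": 0.012}
    - {"xyz": [-0.099,-0.154,-0.09],"twist": -6.5,"claw": 0.012}
    - {"xyz": [-0.099,-0.154,-0.09],"twist": -6.5,"claw": 0.012}

```text
t: 1.88
eef_pos: [0.5499, -0.1537, 0.1273]
orientation: [-2.342, -2.09, 0.003]
contact_force: [0.2, -0.3, 0.1]
gripper_width: 0.0276
gripper_force: 0.0
```

Run:
```python
from h import *
shot('wrist','pics/w1.png')
for l in ['core_amber','core_green','park_right','drain_rack']:
    print(l,[(np.round(x['position'],3).tolist(),round(x['score'],2)) for x in ctrl.place_of('wrist',l)])
```

```text
core_amber [([0.552, -0.099, 0.061], 0.96), ([0.617, -0.237, 0.016], 0.72)]
core_green [([0.491, -0.091, 0.061], 0.61)]
park_right []
drain_rack [([0.536, 0.03, -0.001], 0.86)]
```

View pics/w1.png

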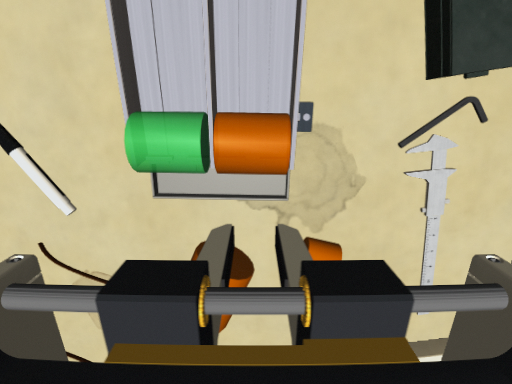

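The wrist view shows the amber centred at (252,143), straight ahead of the fingers (centre about 255), with the lane parallel to the tool. I'll descend behind the lip.

Request:
step_arm:
  rows:
    - {"xyz": [0,0,-0.03],"twist": 0,"claw": 0.012}
    - {"xyz": [0,0,-0.06],"twist": 0,"claw": 0.012}
    - {"xyz": [0,0,-0.077],"twist": 0,"claw": 0.012}
    - {"xyz": [0,0,-0.077],"twist": 0,"claw": 0.012}
    - {"xyz": [0.001,0.006,-0.076],"twist": 0,"claw": 0.012}
    - {"xyz": [0.001,0.011,-0.076],"twist": 0,"claw": 0.012}
    - {"xyz": [0.002,0.015,-0.076],"twist": 0,"claw": 0.012}
    - {"xyz": [0.002,0.018,-0.076],"twist": 0,"claw": 0.012}

```text
t: 3.12
eef_pos: [0.5533, -0.1354, 0.053]
orientation: [2.343, 2.092, 0.001]
contact_force: [0.4, -0.5, -0.1]
gripper_width: 0.0123
gripper_force: 0.0
```

Request:
step_arm:
  rows:
    - {"xyz": [0.0002,0.002,0.0003],"twist": 0,"claw": 0.012}
    - {"xyz": [0.0005,0.004,0.0006],"twist": 0,"claw": 0.012}
    - {"xyz": [0.0008,0.007,0.001],"twist": 0,"claw": 0.012}
    - {"xyz": [0.001,0.01,0.0014],"twist": 0,"claw": 0.012}
    - {"xyz": [0.0015,0.014,0.002],"twist": 0,"claw": 0.012}
    - {"xyz": [0.002,0.018,0.0025],"twist": 0,"claw": 0.012}
    - {"xyz": [0.0025,0.022,0.0031],"twist": 0,"claw": 0.012}
    - {"xyz": [0.003,0.026,0.0037],"twist": 0,"claw": 0.012}
    - {"xyz": [0.0033,0.029,0.0041],"twist": 0,"claw": 0.012}
    - {"xyz": [0.0034,0.03,0.0043],"twist": 0,"claw": 0.012}

```text
t: 4.38
eef_pos: [0.5564, -0.1055, 0.057]
orientation: [-2.343, -2.092, -0.0]
contact_force: [-0.5, -0.9, 1.3]
gripper_width: 0.0122
gripper_force: 0.6
```

Run:
```python
from h import *
o=ctrl.get_obs();print(o['eef_pos'],o['contact_force'])
shot('wrist','pics/w2.png')
for l in ['core_amber','core_green','drain_rack']:
    print(l,[(np.round(x['position'],3).tolist(),round(x['score'],2)) for x in ctrl.place_of('wrist',l)])
```

```text
[ 0.55644578 -0.10553039  0.05697719] [-0.53542718 -0.93529859  1.27373219]
core_amber [([0.555, -0.067, 0.067], 0.7)]
core_green [([0.487, -0.088, 0.059], 0.89)]
drain_rack [([0.533, 0.031, -0.001], 0.84), ([0.557, -0.069, 0.069], 0.34)]
```

View pics/w2.png

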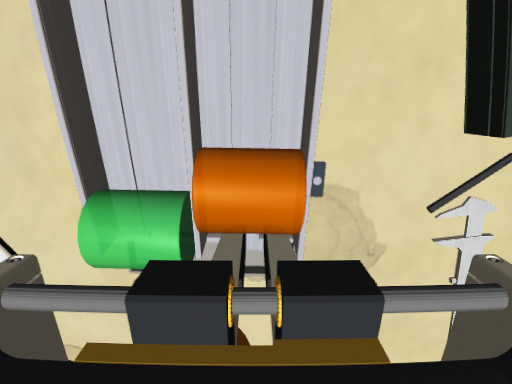

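The core is rolling ahead of both fingers, centred at (250,192), and the green has not moved. I'll continue at about 40 mm/s.

Request:
step_arm:
  rows:
    - {"xyz": [0.0003,0.003,0.0004],"twist": 0,"claw": 0.012}
    - {"xyz": [0.0009,0.008,0.0011],"twist": 0,"claw": 0.012}
    - {"xyz": [0.0015,0.013,0.0018],"twist": 0,"claw": 0.012}
    - {"xyz": [0.002,0.018,0.0026],"twist": 0,"claw": 0.012}
    - {"xyz": [0.0026,0.023,0.0033],"twist": 0,"claw": 0.012}
    - {"xyz": [0.0032,0.028,0.004],"twist": 0,"claw": 0.012}
    - {"xyz": [0.0038,0.033,0.0047],"twist": 0,"claw": 0.012}
    - {"xyz": [0.0043,0.038,0.0054],"twist": 0,"claw": 0.012}
    - {"xyz": [0.0049,0.043,0.0061],"twist": 0,"claw": 0.012}
    - {"xyz": [0.0053,0.046,0.0065],"twist": 0,"claw": 0.012}

```text
t: 5.82
eef_pos: [0.5617, -0.0594, 0.0635]
orientation: [-2.343, -2.092, -0.0]
contact_force: [0.2, -1.1, 0.4]
gripper_width: 0.0121
gripper_force: 0.6
```

Request:
step_arm:
  rows:
    - {"xyz": [0.0003,0.003,0.0004],"twist": 0,"claw": 0.012}
    - {"xyz": [0.0009,0.008,0.0011],"twist": 0,"claw": 0.012}
    - {"xyz": [0.0015,0.013,0.0018],"twist": 0,"claw": 0.012}
    - {"xyz": [0.002,0.018,0.0026],"twist": 0,"claw": 0.012}
    - {"xyz": [0.0026,0.023,0.0033],"twist": 0,"claw": 0.012}
    - {"xyz": [0.0032,0.028,0.004],"twist": 0,"claw": 0.012}
    - {"xyz": [0.0038,0.033,0.0047],"twist": 0,"claw": 0.012}
    - {"xyz": [0.0043,0.038,0.0054],"twist": 0,"claw": 0.012}
    - {"xyz": [0.0049,0.043,0.0061],"twist": 0,"claw": 0.012}
    - {"xyz": [0.0053,0.046,0.0065],"twist": 0,"claw": 0.012}

```text
t: 7.08
eef_pos: [0.567, -0.0133, 0.07]
orientation: [-2.343, -2.092, -0.0]
contact_force: [0.6, -1.5, 0.5]
gripper_width: 0.0121
gripper_force: 0.6
```

Run:
```python
from h import *
o=ctrl.get_obs();print(o['eef_pos'],o['contact_force'])
shot('wrist','pics/w3.png')
for l in ['core_amber','park_right']:
    print(l,[(np.round(x['position'],3).tolist(),round(x['score'],2)) for x in ctrl.place_of('wrist',l)])
```

```text
[ 0.56700773 -0.01334241  0.06996014] [ 0.57288522 -1.46280074  0.4609177 ]
core_amber [([0.568, 0.022, 0.083], 0.87)]
park_right [([0.581, 0.111, 0.09], 0.7)]
```

View pics/w3.png

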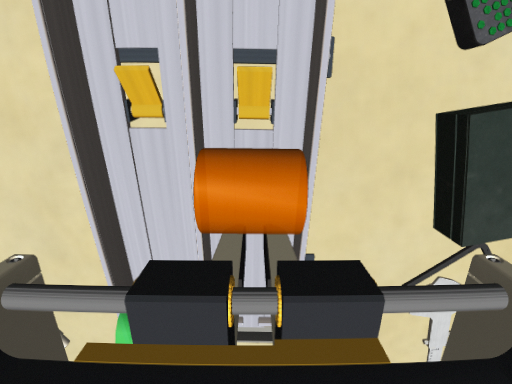

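The core is square in the lane at (250,190), just below the upright dog at (255,93). I continue over the dog.

Request:
step_arm:
  rows:
    - {"xyz": [0.0003,0.003,0.0004],"twist": 0,"claw": 0.012}
    - {"xyz": [0.0009,0.008,0.0011],"twist": 0,"claw": 0.012}
    - {"xyz": [0.0015,0.013,0.0018],"twist": 0,"claw": 0.012}
    - {"xyz": [0.002,0.018,0.0026],"twist": 0,"claw": 0.012}
    - {"xyz": [0.0026,0.023,0.0033],"twist": 0,"claw": 0.012}
    - {"xyz": [0.0032,0.028,0.004],"twist": 0,"claw": 0.012}
    - {"xyz": [0.0038,0.033,0.0047],"twist": 0,"claw": 0.012}
    - {"xyz": [0.0043,0.038,0.0054],"twist": 0,"claw": 0.012}
    - {"xyz": [0.0049,0.043,0.0061],"twist": 0,"claw": 0.012}
    - {"xyz": [0.0053,0.046,0.0065],"twist": 0,"claw": 0.012}

```text
t: 8.48
eef_pos: [0.5723, 0.0316, 0.0766]
orientation: [2.343, 2.092, -0.001]
contact_force: [0.1, -3.8, 2.1]
gripper_width: 0.0119
gripper_force: 1.5
```

Request:
step_arm:
  rows:
    - {"xyz": [0.0003,0.003,0.0004],"twist": 0,"claw": 0.012}
    - {"xyz": [0.0009,0.008,0.0011],"twist": 0,"claw": 0.012}
    - {"xyz": [0.0015,0.013,0.0018],"twist": 0,"claw": 0.012}
    - {"xyz": [0.002,0.018,0.0026],"twist": 0,"claw": 0.012}
    - {"xyz": [0.0026,0.023,0.0033],"twist": 0,"claw": 0.012}
    - {"xyz": [0.0032,0.028,0.004],"twist": 0,"claw": 0.012}
    - {"xyz": [0.0037,0.032,0.0045],"twist": 0,"claw": 0.012}
    - {"xyz": [0.004,0.035,0.005],"twist": 0,"claw": 0.012}
    - {"xyz": [0.0042,0.037,0.0053],"twist": 0,"claw": 0.012}
    - {"xyz": [0.0044,0.038,0.0054],"twist": 0,"claw": 0.012}

```text
t: 9.72
eef_pos: [0.5766, 0.0704, 0.0818]
orientation: [-2.343, -2.092, -0.0]
contact_force: [-0.1, -0.3, 0.5]
gripper_width: 0.0118
gripper_force: 0.3
```

Request:
step_arm:
  rows:
    - {"xyz": [0.0001,0.001,0.0001],"twist": 0,"claw": 0.012}
    - {"xyz": [0.0002,0.002,0.0003],"twist": 0,"claw": 0.012}
    - {"xyz": [0.0003,0.003,0.0004],"twist": 0,"claw": 0.012}
    - {"xyz": [0.0005,0.004,0.0006],"twist": 0,"claw": 0.012}
    - {"xyz": [0.0006,0.005,0.0007],"twist": 0,"claw": 0.012}
    - {"xyz": [0.0006,0.005,0.0007],"twist": 0,"claw": 0.012}

```text
t: 10.48
eef_pos: [0.5773, 0.075, 0.0825]
orientation: [-2.344, -2.092, 0.0]
contact_force: [0.6, -0.3, 0.1]
gripper_width: 0.0123
gripper_force: 0.1
```

Run:
```python
from h import *
o=ctrl.get_obs();print(o['eef_pos'],o['contact_force'])
shot('wrist','pics/w4.png')
for l in ['core_amber','park_right']:
    print(l,[(np.round(x['position'],3).tolist(),round(x['score'],2)) for x in ctrl.place_of('wrist',l)])
```

```text
[0.57727477 0.07502206 0.08251978] [ 0.55702002 -0.29525777  0.10863584]
core_amber [([0.577, 0.111, 0.092], 0.82)]
park_right []
```

View pics/w4.png

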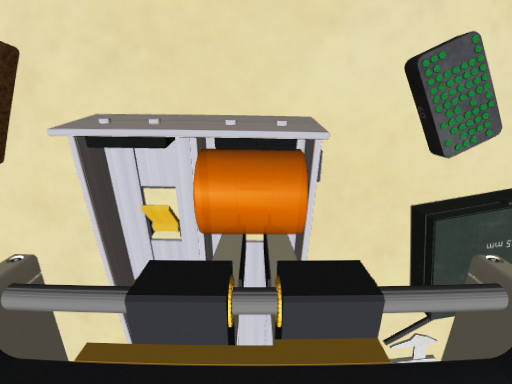

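The core is at (250,190), close to the rubber stop at (255,143). The push force has dropped to nearly nothing, so I'll press on gently until the stop resists.

Request:
step_arm:
  rows:
    - {"xyz": [0.0001,0.001,0.0001],"twist": 0,"claw": 0.012}
    - {"xyz": [0.0002,0.002,0.0003],"twist": 0,"claw": 0.012}
    - {"xyz": [0.0003,0.003,0.0004],"twist": 0,"claw": 0.012}
    - {"xyz": [0.0003,0.003,0.0004],"twist": 0,"claw": 0.012}

```text
t: 11.12
eef_pos: [0.5776, 0.0775, 0.083]
orientation: [2.344, 2.091, -0.001]
contact_force: [-0.8, -1.9, 1.3]
gripper_width: 0.0122
gripper_force: 1.2
```

Request:
step_arm:
  rows:
    - {"xyz": [0.0001,0.001,0.0001],"twist": 0,"claw": 0.012}
    - {"xyz": [0.0002,0.002,0.0003],"twist": 0,"claw": 0.012}
    - {"xyz": [0.0002,0.002,0.0003],"twist": 0,"claw": 0.012}

```text
t: 11.5
eef_pos: [0.5775, 0.0777, 0.0831]
orientation: [2.344, 2.089, -0.004]
contact_force: [-0.2, -6.6, 1.7]
gripper_width: 0.0116
gripper_force: 2.8
```

The force rose to 6.6 N with no advance, so the core is against the stop. I'll back off slowly, staying close behind, and check that it holds.

Request:
step_arm:
  rows:
    - {"xyz": [-0.0002,-0.002,-0.0003],"twist": 0,"claw": 0.012}
    - {"xyz": [-0.0003,-0.003,-0.0004],"twist": 0,"claw": 0.012}
    - {"xyz": [-0.0005,-0.004,-0.0006],"twist": 0,"claw": 0.012}
    - {"xyz": [-0.0006,-0.005,-0.0007],"twist": 0,"claw": 0.012}
    - {"xyz": [-0.0008,-0.007,-0.001],"twist": 0,"claw": 0.012}
    - {"xyz": [-0.0011,-0.01,-0.0014],"twist": 0,"claw": 0.012}
    - {"xyz": [-0.0014,-0.012,-0.0017],"twist": 0,"claw": 0.012}
    - {"xyz": [-0.0014,-0.012,-0.0017],"twist": 0,"claw": 0.012}

```text
t: 12.5
eef_pos: [0.5763, 0.0677, 0.0815]
orientation: [-2.344, -2.091, 0.0]
contact_force: [-1.2, 0.3, -0.0]
gripper_width: 0.0117
gripper_force: 0.0
```

Run:
```python
from h import *
o=ctrl.get_obs();print(o['eef_pos'],o['contact_force'])
shot('wrist','pics/w5.png')
for l in ['core_amber','core_green']:
    print(l,[(np.round(x['position'],3).tolist(),round(x['score'],2)) for x in ctrl.place_of('wrist',l)])
```

```text
[0.57634867 0.06772216 0.08150369] [-1.18261915  0.32145184 -0.02262481]
core_amber [([0.577, 0.115, 0.095], 0.63)]
core_green []
```

View pics/w5.png

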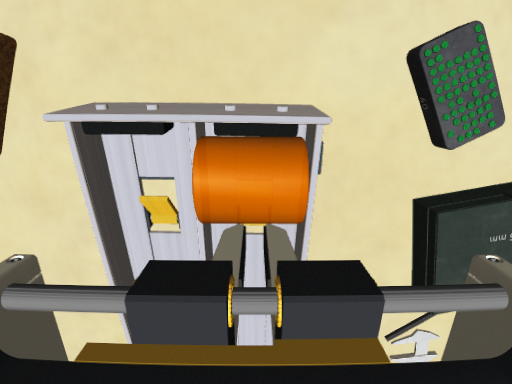

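There is a clear gap between the core (250,180) and the fingertips (250,230), so the core holds with the fingers off it. I'll back away and lift out.

Request:
step_arm:
  rows:
    - {"xyz": [-0.001,-0.01,0.001],"twist": 0,"claw": 0.012}
    - {"xyz": [-0.002,-0.018,0.01],"twist": 0,"claw": 0.012}
    - {"xyz": [-0.002,-0.02,0.035],"twist": 0,"claw": 0.012}
    - {"xyz": [-0.002,-0.02,0.07],"twist": 0,"claw": 0.012}
    - {"xyz": [-0.002,-0.05,0.11],"twist": 0,"claw": 0.012}
    - {"xyz": [-0.002,-0.08,0.13],"twist": 0,"claw": 0.012}
    - {"xyz": [-0.002,-0.08,0.13],"twist": 0,"claw": 0.012}
    - {"xyz": [-0.002,-0.08,0.13],"twist": 0,"claw": 0.012}

```text
t: 13.65
eef_pos: [0.5738, -0.0111, 0.2111]
orientation: [-2.342, -2.091, 0.0]
contact_force: [-0.5, -0.5, -0.8]
gripper_width: 0.0121
gripper_force: 0.0
```

Run:
```python
from h import *
shot('wrist','pics/w6.png')
for l in ['core_amber','core_green','park_right']:
    print(l,[(np.round(x['position'],3).tolist(),round(x['score'],2)) for x in ctrl.place_of('wrist',l)])
shot('side','/tmp/s.png');print(ctrl.place_of('side','core_amber')[:3],ctrl.place_of('side','core_green'))
```

```text
core_amber [([0.579, 0.111, 0.088], 0.8)]
core_green [([0.488, -0.089, 0.062], 0.68)]
park_right []
[{'position': [0.4886, -0.2569, 0.0325], 'score': 0.82}, {'position': [0.5824, 0.1148, 0.093], 'score': 0.76}, {'position': [0.5836, 0.1108, 0.094], 'score': 0.7}] [{'position': [0.4927, -0.0921, 0.061], 'score': 0.85}]
```

View pics/w6.png

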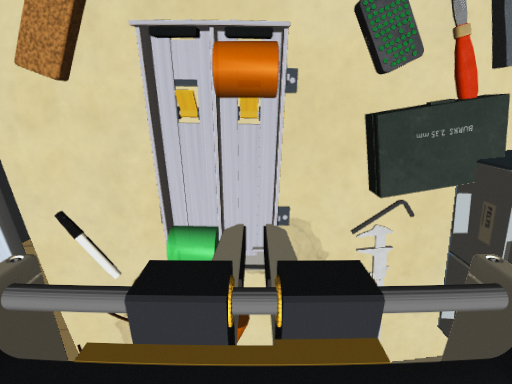

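The amber is parked at (246,69) with the dog showing behind it at (249,108). The green is still at its lane foot at (193,243), and the hand is clear of everything.

```bash
python3 -c "
from rig import ctrl
print(ctrl.finish_job())"
```

```text
the job is handed in; nothing more can be done
None
```

The amber core is at the rubber stop at the top of the right lane and stayed there once the hand was clear, the green core is still at the foot of its lane, and the job was handed in at about 14 s; no verdict came back.

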